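# Scrub out the tall stoneware jar with the bottle brush

### The arm

A 7-joint arm with a two-finger parallel gripper is mounted at the origin on the work surface. World frame = base frame: x ahead of the robot, y to its left, z up, the work surface at z = 0. Lengths are in m, angles in rad, forces in N, time in s.
With the tool pointing down it reaches from about 0.4 to 0.85 m from the base axis. Payload 10.4 kg.
Tool frame: the origin (TCP) lies midway between the tips of the shut fingers; the grasp point (between the pads) lies 19 mm behind it (env.pinch_z is the z of the grasp point in the tool frame, in m); z points along the fingers, y is the line along which they close (so a half turn about z gives the same grasp; the last joint's range is limited). The gripper opens to 87 mm and grips with 3 to 60 N. Pads are 19 mm wide; open, the fingers measure 117 mm over their backs; the gripper's body (75 mm by 190 mm) begins 51 mm behind the grasp point.
Start: joints at [1.273, 0.332, -0.065, 1.46, 0.022, 1.35, -0.088], TCP at [0.17, -0.602, 0.223] pointing down, gripper open.
Joint ranges: [-2.6, 2.6], [-0.5, 2.12], [-1.47, 1.34], [0.16, 2.42], [-1.27, 4.41], [0.06, 2.06], [-2.6, 2.6]. Speed limits (rad/s): [2.22, 2.22, 2.79, 2.79, 3.14, 3.14, 3.14].

### API

Orientations are given as a unit quaternion [x, y, z, w].
In Python, from plant import env gives the robot as it stands.
- The arm moves only by the tool move_arm, never from a script. Its argument "steps" is a list of rows, each an object of numbers: "tx", "ty", "tz": the shift along the tool's x, y, z in m; "wx", "wy", "wz": the turn, a rotation vector about the tool's x, y, z in degrees. In form: [{"tx": .., "ty": .., "tz": .., "wx": .., "wy": .., "wz": ..}, ...]. A call has 1 to 8 rows; each row is the pose to reach, as a shift and turn from the pose commanded when the call began, along the tool's axes at that moment; what a row does not reach only later rows make up. A row lasts 1/10 s, in which the tool goes at most 50 mm and 8.59 degrees, less where a joint would pass 70% of its speed; a pose out of reach is approached as far as the arm can. A call with a gripper value outside its range is refused whole. "gripper" is the opening, from -1 (shut) to 1 (fully open), set as the call begins (left out, the last holds). The fingers move at their own pace and stop on an object; "grip_force" is the grip in N (left out, the last holds). Time passes only in rows, so rows that repeat a pose let the fingers close. It gives the time, the measured TCP pose, the force, the opening and the grip force at its end, in the units of the state.
- env.get_state(): the state, without advancing time (a new reading comes with each control period).
- env.grab_frame(name): name is "side" or "top"; returns a dict with "image" (480x640x3 uint8, red, green, blue), "range_z" (480x640 float32, m along the optical axis (not along the pixel's ray), 0 where there is no reading), "fx", "fy", "cx", "cy" (pixels), "xyz" and "orientation" of the camera in the world. Camera axes: x right, y up, looking along -z (the intrinsics and any distortion apply to the point x, -y, -z); pixel columns grow to the right and rows downward; lengths in m; the calibration is good to about 2 mm. A picture is of the moment at which its call begins.
- env.hand_in(): hands the job in; it is judged then, once.
The state is a dict: "clock": time; "joint_positions": joint angles; "qd": joint speeds; "joint_efforts": joint torques, N m; "tcp_pos": TCP position; "ee_rot": TCP orientation; "ft_force": force on the tool from outside, world axes, zero at the start; "moment": the same for the moment, N m; "gripper_width": finger opening in m; "gripper_force": force on a finger pad.
Only numpy, scipy, OpenCV 4.12 (cv2) and the standard library are available. Lean on these libraries where they do the work, as an engineer would, in place of code of your own. Each camera call takes 0.05 s, during which the arm holds its last target. There are 200 camera calls.

### The job

Take the bottle brush out of its steel cup and scrub the inside of the tall stoneware jar with three full strokes: each time push the brush down until you feel its tip press gently on the jar's bottom, then draw it back up until the bristles reach the rim. Do not ram the bottom, and do not tip, lift or shift the jar. Then stand the brush back in its cup, handle up and tip on the cup's floor, with the cup and everything else on the bench left where it was.

Things in the scene. Friction and masses are not known exactly. Their poses are not given: they have to be found in the camera images.
- jar: The tall brown-glazed stoneware jar to scrub: 140 mm tall, straight, 94 mm across (101 over the lips), straight round bore 62 mm across, open top, about 1.7 kg, loose on the bench. Origin: centre of its underside; z up along the bore. Hand-thrown: the flat floor inside lies anywhere from 12 to 34 mm above the underside, different each time and not measured; feel for it.
- jar_rim (a point): Centre of the tall jar's mouth, level with its rim, 140 mm above the underside.
- brush: Bottle brush 202 mm long, about 125 g, standing in the steel cup, handle up. Origin: centre of the underside of its tip (unpressed); z from tip to handle. 6 mm wire stem; wooden handle: round finger guard 33 mm across from 125 to 147 mm above the tip, then up to 202 mm a flat-sided bar, 24 mm wide along the brush's x, 16 mm thick along its y (grip it across the 16 mm, above the guard).
- brush_head (a point): Middle of the round nylon bristle head, on the axis, 36 mm above the tip. Head: from 7 to 59 mm above the tip, 68 mm across at its widest (28 to 44 mm up), tapering to 50 mm at both ends. It gives sideways, each of six sectors 0.5 N/mm, and is 3 mm oversize all round in the jar's bore: pushing it in takes about 10 N, moving it inside about 4 N either way, so a reversal swings the force by 8 N.
- brush_tip: End tuft of the brush, 18 mm across, 10 mm high. Origin: centre of its underside, the brush's lowest point; z towards the handle. Springy along the brush: 1.5 N per mm over 6 mm, then hard.
- brush_grip (a point): Point on the brush's axis in the wooden handle, 170 mm from the tip 23 mm above the finger guard and 32 mm below the handle's top end: a good place to grip, firmly (about 40 N). Axes as the brush's.
- brush_cup: Steel cup that holds the brush, straight-sided, 78 mm across (82 mm over the lip), 85 mm tall, inside 72 mm across, its floor 6 mm above the underside; 0.5 kg, loose on the bench. Origin: centre of its underside; z up. The brush head fits in with 2 mm to spare all round.
- squat_jar: Bystander: squat brown stoneware jar, 104 mm across, 75 mm tall. Origin: centre of its underside.
- dish: Bystander: wide clay grinding dish, 270 mm across, 62 mm tall. Origin: centre of its underside.
- pestle: Bystander: wooden pestle 190 mm long lying along its x, up to 52 mm thick. Origin: under its middle, on the bench.
- ladle: Bystander: steel ladle, cup 90 mm across and 34 mm tall, handle 300 mm long towards its -x. Origin: centre of the cup's underside.
- pink_bowl: Bystander: pink plastic bowl, 170 mm across, 75 mm tall. Origin: centre of its underside.
- tumbler: Bystander: steel drinking tumbler, 72 mm across, 95 mm tall, empty. Origin: centre of its underside.
- spice_cup: Bystander: small white spice cup, 54 mm across, 35 mm tall. Origin: centre of its underside.
- shaker: Bystander: glass salt shaker with metal cap, 46 mm across, 70 mm tall. Origin: centre of its underside.
There are look-alikes about, which are no part of the job. What is shaped like the jar but pink or red is not meant.

How it is judged:
By the outcome, as a careful person would: the job done as asked, in the order asked, and still so for the second after the job is handed in, with the robot touching nothing.
It also fails if it takes over 72 s, if anything falls off the work surface, if the arm or the gripper's body presses on something with over 40 N, if the wrist force passes 120 N, or if a joint passes its speed limit or range.

## Working session

There is one attempt and no reset: what is moved stays moved. The work goes in short steps, Python scripts to look and compute and a tool call to move; the robot and the scene stay as the last step left them, time stands still between calls to the robot, and variables do not carry over. Pictures are saved under pics/ and viewed, at most 10 in all, crops included, and the job is handed in when it is done.

Besides the shell and the picture viewer there is one more tool, called after ">>>" as a command line: name --argument value ..., lists and objects as JSON in quotes. move_arm: Moves the arm, as the interface text tells. Its arguments: {"type":"object","properties":{"steps":{"type":"array"},"gripper":{"type":"number"},"grip_force":{"type":"number"}},"required":["steps"]}

```bash
mkdir -p pics; cat > h.py <<'E'
import numpy as np, cv2
from scipy.spatial.transform import Rotation as R
from plant import env
def cloud(f):
    v,u=np.mgrid[0:480,0:640]; d=f["range_z"]
    p=np.stack([(u-f["cx"])/f["fx"]*d,-(v-f["cy"])/f["fy"]*d,-d],-1)
    w=p@R.from_quat(f["orientation"]).as_matrix().T+np.array(f["xyz"]); w[d==0]=np.nan
    return w
E
python3 - <<'E'
from h import *
for n in ("top","side"):
    f=env.grab_frame(n); cv2.imwrite(f"pics/{n}0.png",f["image"][:,:,::-1]); np.savez(f"{n}0.npz",w=cloud(f),im=f["image"])
    print(n,f["xyz"],f["orientation"],f["fx"],f["fy"],f["cx"],f["cy"],[k for k in f])
s=env.get_state();print(s); print(env.pinch_z)
E
```

```text
top [0.51634602 0.00587624 1.15076358] [-0.01571487  0.02745337  0.71550766 -0.69788834] 494.81739520279734 494.81739520279734 319.6166958170199 237.45412033216618 ['image', 'range_z', 'fx', 'fy', 'cx', 'cy', 'xyz', 'orientation']
side [-0.04985824  0.59366388  0.94319596] [-0.157848    0.36725528  0.83370052 -0.3809869 ] 491.0551127599103 491.0551127599103 315.5799630497671 233.1128929084722 ['image', 'range_z', 'fx', 'fy', 'cx', 'cy', 'xyz', 'orientation']
{'clock': 0.1, 'joint_positions': array([ 1.27340408,  0.33281032, -0.06467727,  1.46084157,  0.02160036,
        1.34989661, -0.08848957]), 'qd': array([ 0.00060498, -0.00277626,  0.00078606, -0.0027545 , -0.00101264,
       -0.0003283 ,  0.0006359 ]), 'joint_efforts': array([ 2.56616484e-03, -6.24541140e+01,  2.56080850e-02, -3.90716958e+01,
       -6.12455816e-02,  3.66044766e-02,  4.26752069e-05]), 'tcp_pos': array([ 0.16948369, -0.60122953,  0.22183994]), 'ee_rot': array([ 9.90575254e-01,  1.36968131e-01, -1.17923939e-04, -6.19186206e-04]), 'ft_force': array([-0.27641933, -0.28238905, -0.05339034]), 'moment': array([-0.01674657, -0.02014115,  0.02034331]), 'gripper_force': 0.0, 'gripper_width': 0.08718534636713347}
-0.0187
```

View pics/top0.png

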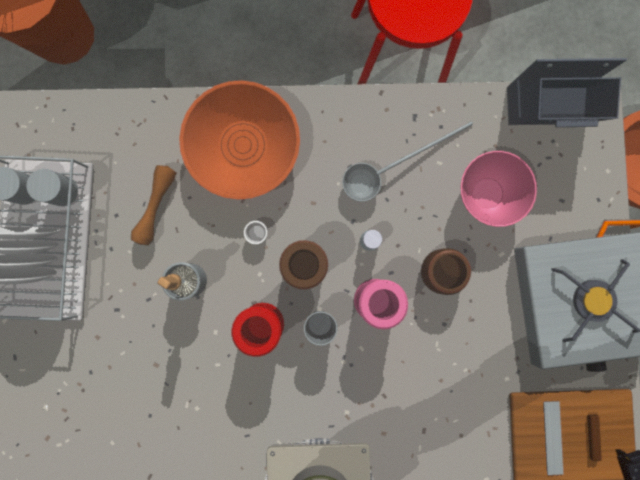

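View pics/side0.png

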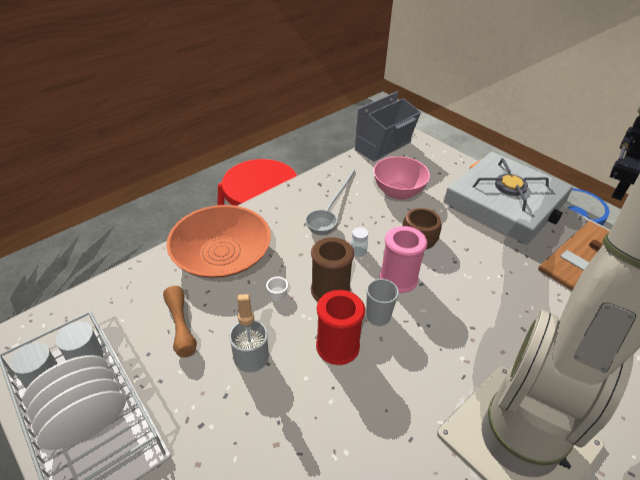

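The top view shows the brush and cup at about (182,281), the tall brown jar at (303,264) and the squat jar at (446,271). The side view confirms that the tall brown one is at (332,268), with the brush at (247,330).

```bash
python3 - <<'E'
from h import *
def circ(p):
    A=np.c_[2*p[:,:2],np.ones(len(p))]; s=np.linalg.lstsq(A,(p[:,:2]**2).sum(1),rcond=None)[0]
    return s[:2],np.sqrt(s[2]+s[:2]@s[:2])
T=np.load("top0.npz");S=np.load("side0.npz")
for n,D in(("top",T),("side",S)):
    w=D["w"].reshape(-1,3); w=w[np.isfinite(w[:,2])]
    tab=w[(w[:,0]>.35)&(w[:,0]<.6)&(abs(w[:,1])<.3)&(abs(w[:,2])<.02)]
    print(n,"table z",np.median(tab[:,2]))
    Tc=T["w"]
    for nm,(u,v),zz,r in(("jar",(303,264),(.133,.146),.065),("cup",(182,281),(.079,.09),.05)):
        c=np.nanmedian(Tc[v-12:v+12,u-12:u+12].reshape(-1,3),0)[:2] if nm=="jar" else np.array([0.427,.298])
        for _ in range(4):
            q=w[(np.hypot(*(w[:,:2]-c).T)<r)&(w[:,2]>zz[0])&(w[:,2]<zz[1])]
            if nm=="cup": q=q[np.hypot(*(q[:,:2]-c).T)>.033]
            c=(q[:,:2].max(0)+q[:,:2].min(0))/2
        if len(q)>5: print(nm,len(q),"bbox c",c,"ext",np.ptp(q[:,:2],axis=0),"fit",circ(q),"z",np.median(q[:,2]))
    # brush handle: all above cup
    q=w[(np.hypot(*(w[:,:2]-[.427,.298]).T)<.1)&(w[:,2]>.11)&(w[:,2]<.25)]
    for a in np.arange(.11,.22,.01):
        k=q[(q[:,2]>=a)&(q[:,2]<a+.01)]
        if len(k)>3: print("  z%.2f"%a,len(k),np.median(k,0).round(4),np.ptp(k[:,:2],axis=0).round(4))
    top=q[q[:,2]>.198]
    if len(top)>10:
        xy=(top[:,:2]*1e4).astype(np.float32); r=cv2.minAreaRect(xy);print(n,"rect",r, top[:,2].max())
im=[T["im"][245:310,145:215],S["im"][280:380,215:285]]
a=cv2.resize(im[0],(420,390),interpolation=2);b=cv2.resize(im[1],(380,543),interpolation=2)
o=np.zeros((543,800,3),np.uint8);o[:390,:420]=a;o[:,420:]=b;cv2.imwrite("pics/c1.png",o[:,:,::-1])
E
```

```text
top table z 0.000817947327767854
jar 1180 bbox c [0.52381302 0.02360693] ext [0.10029302 0.09864864] fit (array([0.52384084, 0.02318697]), np.float64(0.041539424866897504)) z 0.14019745347517976
cup 254 bbox c [0.49544623 0.28678778] ext [0.08110269 0.08025905] fit (array([0.4957143 , 0.28743084]), np.float64(0.038320423002354345)) z 0.08541650963913172
  z0.13 4 [0.4914 0.2736 0.1393] [0.022 0.01 ]
  z0.14 30 [0.5006 0.2754 0.1476] [0.0303 0.0238]
  z0.15 74 [0.4999 0.2794 0.1527] [0.0301 0.0234]
  z0.16 14 [0.4962 0.2789 0.165 ] [0.02   0.0125]
  z0.17 17 [0.4955 0.2791 0.1742] [0.0217 0.0138]
  z0.18 18 [0.4968 0.2797 0.1851] [0.0216 0.0146]
  z0.19 18 [0.496  0.2774 0.195 ] [0.0213 0.0143]
  z0.20 100 [0.495  0.2862 0.207 ] [0.0213 0.0233]
  z0.21 11 [0.4969 0.2848 0.2106] [0.0133 0.0167]
top rect ((4955.98291015625, 2873.760986328125), (245.9241180419922, 155.23794555664062), 56.6719970703125) 0.21158644677419702
side table z -0.0010976631844051843
jar 704 bbox c [0.52064297 0.02441804] ext [0.09895679 0.09875183] fit (array([0.51954156, 0.02479617]), np.float64(0.041094524393358076)) z 0.13818416673216083
cup 227 bbox c [0.49340662 0.2870994 ] ext [0.08288907 0.08227146] fit (array([0.49319319, 0.28717577]), np.float64(0.03838290106990924)) z 0.08317659441290548
  z0.11 6 [0.4866 0.2884 0.1192] [0.0074 0.0102]
  z0.12 11 [0.4857 0.2914 0.123 ] [0.0082 0.0117]
  z0.13 18 [0.4796 0.2938 0.1382] [0.0177 0.0224]
  z0.14 81 [0.4834 0.2946 0.1469] [0.0292 0.0311]
  z0.15 65 [0.4865 0.2915 0.1536] [0.026  0.0259]
  z0.16 35 [0.4877 0.2904 0.1644] [0.0153 0.0179]
  z0.17 39 [0.4862 0.2895 0.1752] [0.0172 0.0192]
  z0.18 38 [0.4875 0.291  0.1841] [0.0154 0.0231]
  z0.19 43 [0.4862 0.2905 0.1944] [0.014  0.0189]
  z0.20 93 [0.4911 0.2883 0.2046] [0.0229 0.0233]
side rect ((4923.5244140625, 2876.618896484375), (234.06178283691406, 173.9568328857422), 53.180458068847656) 0.20886576833604154
```

View pics/c1.png

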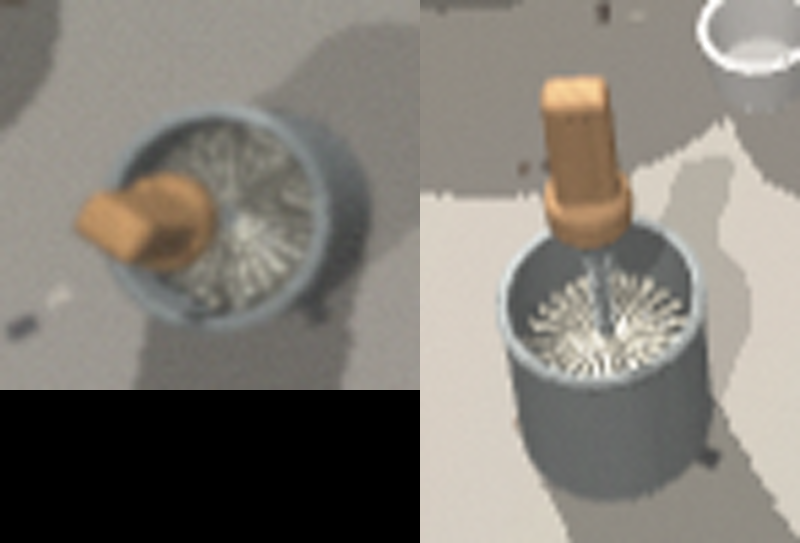

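The brush stands upright in its cup. Its handle top is near (0.494, 0.287), with the long axis at about 55.5° to world x. The jar rim is near (0.522, 0.024) and the cup near (0.494, 0.287), and the heights match the given sizes. I'll move high around towards the cup.

>>> move_arm --steps '[{"tx": 0.33,"ty": -0.138,"tz": -0.137},{"tx": 0.33,"ty": -0.138,"tz": -0.137},{"tx": 0.33,"ty": -0.138,"tz": -0.137},{"tx": 0.33,"ty": -0.138,"tz": -0.137},{"tx": 0.33,"ty": -0.138,"tz": -0.137},{"tx": 0.33,"ty": -0.138,"tz": -0.137},{"tx": 0.33,"ty": -0.138,"tz": -0.137},{"tx": 0.33,"ty": -0.138,"tz": -0.137}]' --gripper 1

```text
schema error: expected keys tx, ty, tz, wx, wy, wz
```

>>> move_arm --steps '[{"tx": 0.151,"ty": -0.352},{"tx": 0.151,"ty": -0.352},{"tx": 0.151,"ty": -0.352},{"tx": 0.151,"ty": -0.352},{"tx": 0.151,"ty": -0.352},{"tx": 0.151,"ty": -0.352},{"tx": 0.151,"ty": -0.352},{"tx": 0.151,"ty": -0.352}]'

```text
schema error: expected keys tx, ty, tz, wx, wy, wz
```

```bash
cat >> h.py <<'E'
def go(t):
    s=env.get_state(); r=R.from_quat(s["ee_rot"]); m=r.as_matrix()
    print("t",round(s["clock"],2),"tcp",s["tcp_pos"].round(4),"xang",np.degrees(np.arctan2(m[1,0],m[0,0])).round(2),"zaxis",m[:,2].round(4),"F",s["ft_force"].round(2),"M",s["moment"].round(2),"w",round(s["gripper_width"],4),round(s["gripper_force"],1))
    if t is not None: print("shift",r.inv().apply(np.array(t)-s["tcp_pos"]).round(4))
E
python3 -c "
from h import *
go([.4943,.2872,.30])"
```

```text
t 0.1 tcp [ 0.1695 -0.6012  0.2218] xang 15.74 zaxis [-4.0e-04  1.2e-03 -1.0e+00] F [-0.28 -0.28 -0.05] M [-0.02 -0.02  0.02] w 0.0872 0.0
shift [ 0.5537 -0.7671 -0.0772]
```

>>> move_arm --steps '[{"tx": 0.33,"ty": -0.138,"tz": -0.137,"wx": 0,"wy": 0,"wz": 0},{"tx": 0.33,"ty": -0.138,"tz": -0.137,"wx": 0,"wy": 0,"wz": 0},{"tx": 0.33,"ty": -0.138,"tz": -0.137,"wx": 0,"wy": 0,"wz": 0},{"tx": 0.33,"ty": -0.138,"tz": -0.137,"wx": 0,"wy": 0,"wz": 0},{"tx": 0.33,"ty": -0.138,"tz": -0.137,"wx": 0,"wy": 0,"wz": 0},{"tx": 0.33,"ty": -0.138,"tz": -0.137,"wx": 0,"wy": 0,"wz": 0},{"tx": 0.33,"ty": -0.138,"tz": -0.137,"wx": 0,"wy": 0,"wz": 0},{"tx": 0.33,"ty": -0.138,"tz": -0.137,"wx": 0,"wy": 0,"wz": 0}]' --gripper 1

```text
clock: 0.9
tcp_pos: [0.4525, -0.3761, 0.3607]
ee_rot: [0.99, 0.139, 0.001, -0.0]
ft_force: [0.6, -0.1, 1.7]
gripper_width: 0.0873
gripper_force: 0.0
```

>>> move_arm --steps '[{"tx": 0.151,"ty": -0.352,"tz": 0,"wx": 0,"wy": 0,"wz": 0},{"tx": 0.151,"ty": -0.352,"tz": 0,"wx": 0,"wy": 0,"wz": 0},{"tx": 0.151,"ty": -0.352,"tz": 0,"wx": 0,"wy": 0,"wz": 0},{"tx": 0.151,"ty": -0.352,"tz": 0,"wx": 0,"wy": 0,"wz": 0},{"tx": 0.151,"ty": -0.352,"tz": 0,"wx": 0,"wy": 0,"wz": 0},{"tx": 0.151,"ty": -0.352,"tz": 0,"wx": 0,"wy": 0,"wz": 0},{"tx": 0.151,"ty": -0.352,"tz": 0,"wx": 0,"wy": 0,"wz": 0},{"tx": 0.151,"ty": -0.352,"tz": 0,"wx": 0,"wy": 0,"wz": 0}]'

```text
clock: 1.7
tcp_pos: [0.4992, 0.0046, 0.3596]
ee_rot: [0.99, 0.139, 0.0, -0.0]
ft_force: [1.0, -0.2, 0.4]
gripper_width: 0.0869
gripper_force: 0.0
```

```bash
python3 -c "
from h import *
go([.4943,.2872,.29])"
```

```text
t 1.7 tcp [0.4992 0.0046 0.3596] xang 15.94 zaxis [ 2.e-04  3.e-04 -1.e+00] F [ 1.04 -0.21  0.4 ] M [-0.    0.04 -0.05] w 0.0869 0.0
shift [ 0.0729 -0.2731  0.0697]
```

>>> move_arm --steps '[{"tx": 0.0729,"ty": -0.2731,"tz": 0.03,"wx": 0,"wy": 0,"wz": -39.6},{"tx": 0.0729,"ty": -0.2731,"tz": 0.03,"wx": 0,"wy": 0,"wz": -39.6},{"tx": 0.0729,"ty": -0.2731,"tz": 0.03,"wx": 0,"wy": 0,"wz": -39.6},{"tx": 0.0729,"ty": -0.2731,"tz": 0.03,"wx": 0,"wy": 0,"wz": -39.6},{"tx": 0.0729,"ty": -0.2731,"tz": 0.03,"wx": 0,"wy": 0,"wz": -39.6},{"tx": 0.0729,"ty": -0.2731,"tz": 0.0697,"wx": 0,"wy": 0,"wz": -39.6},{"tx": 0.0729,"ty": -0.2731,"tz": 0.0697,"wx": 0,"wy": 0,"wz": -39.6},{"tx": 0.0729,"ty": -0.2731,"tz": 0.0697,"wx": 0,"wy": 0,"wz": -39.6}]'

```text
clock: 2.5
tcp_pos: [0.4949, 0.2835, 0.2885]
ee_rot: [0.885, 0.465, -0.001, -0.0]
ft_force: [0.7, -1.1, -0.5]
gripper_width: 0.0871
gripper_force: 0.0
```

```bash
python3 -c "
from h import *
go([.4943,.2872,.160])"
```

```text
t 2.5 tcp [0.4949 0.2835 0.2885] xang 55.45 zaxis [-0.0027 -0.001  -1.    ] F [ 0.74 -1.05 -0.48] M [ 0.   -0.11 -0.01] w 0.0871 0.0
shift [ 0.0031 -0.0024  0.1285]
```

>>> move_arm --steps '[{"tx": 0,"ty": 0,"tz": 0.04,"wx": 0,"wy": 0,"wz": 0},{"tx": 0,"ty": 0,"tz": 0.08,"wx": 0,"wy": 0,"wz": 0},{"tx": 0,"ty": 0,"tz": 0.11,"wx": 0,"wy": 0,"wz": 0},{"tx": 0,"ty": 0,"tz": 0.11,"wx": 0,"wy": 0,"wz": 0},{"tx": 0,"ty": 0,"tz": 0.11,"wx": 0,"wy": 0,"wz": 0}]'

```text
clock: 3.0
tcp_pos: [0.4967, 0.2824, 0.1816]
ee_rot: [0.886, 0.464, 0.001, 0.0]
ft_force: [-0.1, 0.6, 0.3]
gripper_width: 0.0869
gripper_force: 0.0
```

```bash
python3 -c "
from h import *
go([.4943,.2872,.160])"
```

```text
t 3.0 tcp [0.4967 0.2824 0.1816] xang 55.24 zaxis [ 1.3e-03  1.0e-04 -1.0e+00] F [-0.09  0.62  0.29] M [ 0.01 -0.03  0.01] w 0.0869 0.0
shift [ 0.0026 -0.0047  0.0216]
```

>>> move_arm --steps '[{"tx": 0.0026,"ty": -0.0047,"tz": 0.0216,"wx": 0,"wy": 0,"wz": 0},{"tx": 0.0026,"ty": -0.0047,"tz": 0.0216,"wx": 0,"wy": 0,"wz": 0},{"tx": 0.0026,"ty": -0.0047,"tz": 0.0216,"wx": 0,"wy": 0,"wz": 0},{"tx": 0.0026,"ty": -0.0047,"tz": 0.0216,"wx": 0,"wy": 0,"wz": 0}]'

```text
clock: 3.4
tcp_pos: [0.4942, 0.2882, 0.1601]
ee_rot: [0.886, 0.464, 0.001, 0.0]
ft_force: [-0.2, 0.3, -0.3]
gripper_width: 0.0869
gripper_force: 0.0
```

```bash
python3 -c "
from h import *
go([.4943,.2872,.160])
f=env.grab_frame('top');cv2.imwrite('pics/t2.png',f['image'][200:360,80:290,::-1].repeat(3,0).repeat(3,1))"
```

```text
t 3.4 tcp [0.4942 0.2882 0.1601] xang 55.31 zaxis [ 2.2e-03  8.0e-04 -1.0e+00] F [-0.25  0.27 -0.32] M [-0.01 -0.06 -0.01] w 0.0869 0.0
shift [-0.0008  0.0006  0.0001]
```

View pics/t2.png

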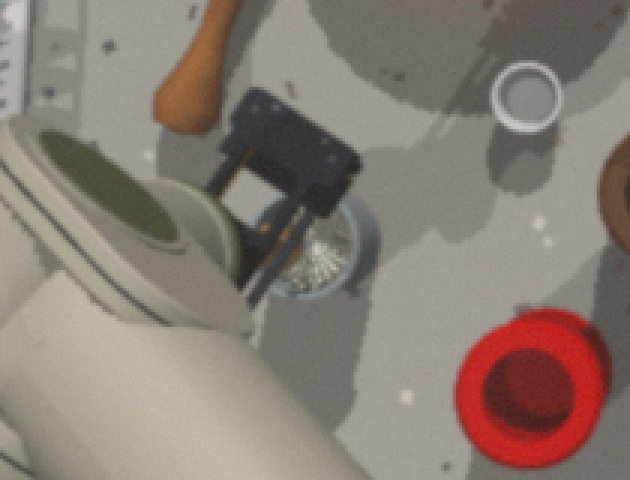

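The fingers straddle the handle, which shows at about (268,235) in the crop, and the pads are parallel to its flats. I'll close them.

>>> move_arm --steps '[{"tx": 0,"ty": 0,"tz": 0,"wx": 0,"wy": 0,"wz": 0},{"tx": 0,"ty": 0,"tz": 0,"wx": 0,"wy": 0,"wz": 0},{"tx": 0,"ty": 0,"tz": 0,"wx": 0,"wy": 0,"wz": 0},{"tx": 0,"ty": 0,"tz": 0,"wx": 0,"wy": 0,"wz": 0},{"tx": 0,"ty": 0,"tz": 0,"wx": 0,"wy": 0,"wz": 0},{"tx": 0,"ty": 0,"tz": 0,"wx": 0,"wy": 0,"wz": 0},{"tx": 0,"ty": 0,"tz": 0,"wx": 0,"wy": 0,"wz": 0},{"tx": 0,"ty": 0,"tz": 0,"wx": 0,"wy": 0,"wz": 0}]' --gripper -1 --grip_force 45

```text
clock: 4.25
tcp_pos: [0.4933, 0.288, 0.1582]
ee_rot: [0.886, 0.464, 0.0, 0.0]
ft_force: [1.4, 0.2, -0.0]
gripper_width: 0.0313
gripper_force: 0.0
```

```bash
python3 -c "
from h import *
go([.4943,.2872,.310])"
```

```text
t 4.25 tcp [0.4933 0.288  0.1582] xang 55.35 zaxis [ 1.e-04 -0.e+00 -1.e+00] F [ 1.35  0.17 -0.04] M [-0.05 -0.06 -0.03] w 0.0313 0.0
shift [-1.000e-04  1.300e-03 -1.518e-01]
```

>>> move_arm --steps '[{"tx": 0,"ty": 0,"tz": 0,"wx": 0,"wy": 0,"wz": 0},{"tx": 0,"ty": 0,"tz": 0,"wx": 0,"wy": 0,"wz": 0},{"tx": 0,"ty": 0,"tz": 0,"wx": 0,"wy": 0,"wz": 0},{"tx": 0,"ty": 0,"tz": 0,"wx": 0,"wy": 0,"wz": 0},{"tx": 0,"ty": 0,"tz": 0,"wx": 0,"wy": 0,"wz": 0},{"tx": 0,"ty": 0,"tz": 0,"wx": 0,"wy": 0,"wz": 0}]'

```text
clock: 4.85
tcp_pos: [0.4933, 0.288, 0.1582]
ee_rot: [0.886, 0.464, -0.0, 0.0]
ft_force: [-0.3, -0.1, -0.5]
gripper_width: 0.0161
gripper_force: 45.0
```

```bash
python3 -c "
from h import *
go([.4943,.2872,.310])"
```

```text
t 4.85 tcp [0.4933 0.288  0.1582] xang 55.34 zaxis [ 0.e+00 -1.e-04 -1.e+00] F [-0.35 -0.06 -0.52] M [-0.03 -0.1  -0.02] w 0.0161 45.0
shift [-1.000e-04  1.300e-03 -1.518e-01]
```

Gripped at 16.1 mm and 45 N. The TCP in the cup was (0.4933, 0.2880, 0.1582), which I'll need for the return. Lifting straight up.

>>> move_arm --steps '[{"tx": 0,"ty": 0,"tz": -0.01,"wx": 0,"wy": 0,"wz": 0},{"tx": 0,"ty": 0,"tz": -0.03,"wx": 0,"wy": 0,"wz": 0},{"tx": 0,"ty": 0,"tz": -0.055,"wx": 0,"wy": 0,"wz": 0},{"tx": 0,"ty": 0,"tz": -0.08,"wx": 0,"wy": 0,"wz": 0},{"tx": 0,"ty": 0,"tz": -0.11,"wx": 0,"wy": 0,"wz": 0},{"tx": 0,"ty": 0,"tz": -0.145,"wx": 0,"wy": 0,"wz": 0},{"tx": 0,"ty": 0,"tz": -0.18,"wx": 0,"wy": 0,"wz": 0},{"tx": 0,"ty": 0,"tz": -0.18,"wx": 0,"wy": 0,"wz": 0}]'

```text
clock: 5.65
tcp_pos: [0.494, 0.2894, 0.3436]
ee_rot: [0.886, 0.465, 0.004, -0.0]
ft_force: [1.4, -0.2, -1.8]
gripper_width: 0.0156
gripper_force: 45.0
```

```bash
python3 -c "
from h import *
go([.522,.024,.338])"
```

```text
t 5.65 tcp [0.494  0.2894 0.3436] xang 55.36 zaxis [ 0.0062  0.0036 -1.    ] F [ 1.41 -0.2  -1.77] M [ 0.01 -0.06 -0.03] w 0.0156 45.0
shift [-0.2025  0.1738  0.0049]
```

>>> move_arm --steps '[{"tx": -0.03,"ty": 0.026,"tz": 0,"wx": 0,"wy": 0,"wz": 0},{"tx": -0.065,"ty": 0.056,"tz": 0,"wx": 0,"wy": 0,"wz": 0},{"tx": -0.1,"ty": 0.086,"tz": 0,"wx": 0,"wy": 0,"wz": 0},{"tx": -0.135,"ty": 0.116,"tz": 0,"wx": 0,"wy": 0,"wz": 0},{"tx": -0.17,"ty": 0.146,"tz": 0,"wx": 0,"wy": 0,"wz": 0},{"tx": -0.195,"ty": 0.167,"tz": 0,"wx": 0,"wy": 0,"wz": 0},{"tx": -0.2025,"ty": 0.1738,"tz": 0,"wx": 0,"wy": 0,"wz": 0},{"tx": -0.2025,"ty": 0.1738,"tz": 0,"wx": 0,"wy": 0,"wz": 0}]'

```text
clock: 6.45
tcp_pos: [0.521, 0.0211, 0.338]
ee_rot: [0.886, 0.463, -0.0, -0.0]
ft_force: [0.1, -0.3, -0.3]
gripper_width: 0.0153
gripper_force: 45.0
```

>>> move_arm --steps '[{"tx": 0,"ty": 0,"tz": 0.01,"wx": 0,"wy": 0,"wz": 0},{"tx": 0,"ty": 0,"tz": 0.02,"wx": 0,"wy": 0,"wz": 0},{"tx": 0,"ty": 0,"tz": 0.02,"wx": 0,"wy": 0,"wz": 0},{"tx": 0,"ty": 0,"tz": 0.02,"wx": 0,"wy": 0,"wz": 0},{"tx": 0,"ty": 0,"tz": 0.02,"wx": 0,"wy": 0,"wz": 0},{"tx": 0,"ty": 0,"tz": 0.02,"wx": 0,"wy": 0,"wz": 0}]'

```text
clock: 7.05
tcp_pos: [0.5212, 0.0229, 0.3186]
ee_rot: [0.886, 0.465, 0.0, 0.0]
ft_force: [0.5, -0.4, -0.8]
gripper_width: 0.0157
gripper_force: 45.0
```

```bash
python3 - <<'E'
from h import *
go([.522,.024,.32])
for n in("side","top"):
    f=env.grab_frame(n); w=cloud(f).reshape(-1,3); w=w[np.isfinite(w[:,2])]; np.savez(n+"1.npz",w=cloud(f),im=f["image"])
    q0=w[np.hypot(w[:,0]-.522,w[:,1]-.024)<.06]
    for a in np.arange(.13,.31,.01):
        k=q0[(q0[:,2]>=a)&(q0[:,2]<a+.01)]
        if len(k)>3: print(n,"%.2f"%a,len(k),((k.max(0)+k.min(0))/2)[:2].round(4),np.ptp(k[:,:2],axis=0).round(3))
    if n=="side": cv2.imwrite("pics/s1.png",f["image"][110:330,240:440,::-1].repeat(2,0).repeat(2,1))
go(None)
E
```

```text
t 7.05 tcp [0.5212 0.0229 0.3186] xang 55.37 zaxis [ 6.e-04 -1.e-04 -1.e+00] F [ 0.46 -0.35 -0.81] M [-0.06 -0.03 -0.02] w 0.0157 45.0
shift [ 0.0013  0.     -0.0014]
side 0.13 532 [0.521  0.0234] [0.1   0.099]
side 0.14 80 [0.52   0.0254] [0.095 0.091]
side 0.17 35 [0.5127 0.026 ] [0.038 0.043]
side 0.18 63 [0.5126 0.0278] [0.046 0.051]
side 0.19 106 [0.5175 0.0283] [0.064 0.059]
side 0.20 138 [0.5176 0.0258] [0.066 0.065]
side 0.21 216 [0.5191 0.0241] [0.064 0.066]
side 0.22 107 [0.5188 0.0237] [0.056 0.055]
side 0.23 12 [0.5189 0.0233] [0.009 0.008]
side 0.24 14 [0.5196 0.024 ] [0.008 0.008]
side 0.25 13 [0.5194 0.0242] [0.006 0.006]
side 0.26 12 [0.5193 0.0242] [0.006 0.008]
side 0.27 7 [0.5152 0.0249] [0.008 0.01 ]
side 0.28 26 [0.5156 0.0258] [0.011 0.014]
side 0.29 29 [0.5177 0.0276] [0.027 0.024]
side 0.30 68 [0.5172 0.0264] [0.03  0.027]
t 7.15 tcp [0.5212 0.0227 0.3185] xang 55.35 zaxis [ 5.e-04 -1.e-04 -1.e+00] F [-0.14  0.35 -0.29] M [-0.03 -0.03 -0.06] w 0.0159 45.0
```

View pics/s1.png

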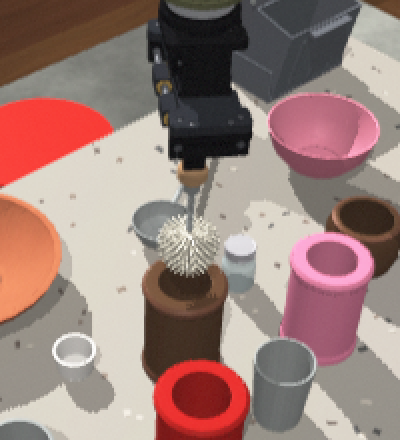

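The brush hangs vertically over the jar's mouth. In the crop the head is at about (188,245) and the mouth at (185,280), and its axis is within about 1 mm of the mouth's centre. I'll insert it in stages.

>>> move_arm --steps '[{"tx": 0.001,"ty": 0,"tz": 0.015,"wx": 0,"wy": 0,"wz": 0},{"tx": 0.001,"ty": 0,"tz": 0.028,"wx": 0,"wy": 0,"wz": 0},{"tx": 0.001,"ty": 0,"tz": 0.036,"wx": 0,"wy": 0,"wz": 0},{"tx": 0.001,"ty": 0,"tz": 0.042,"wx": 0,"wy": 0,"wz": 0},{"tx": 0.001,"ty": 0,"tz": 0.048,"wx": 0,"wy": 0,"wz": 0},{"tx": 0.001,"ty": 0,"tz": 0.053,"wx": 0,"wy": 0,"wz": 0},{"tx": 0.001,"ty": 0,"tz": 0.058,"wx": 0,"wy": 0,"wz": 0}]'

```text
clock: 7.85
tcp_pos: [0.5223, 0.0233, 0.2606]
ee_rot: [0.886, 0.464, 0.001, 0.001]
ft_force: [1.4, -0.6, 4.0]
gripper_width: 0.0155
gripper_force: 45.0
```

```bash
python3 -c "
from h import *
go([.5217,.0238,.192])"
```

```text
t 7.85 tcp [0.5223 0.0233 0.2606] xang 55.33 zaxis [ 1.8e-03 -4.0e-04 -1.0e+00] F [ 1.37 -0.58  4.01] M [-0.4  -0.51  0.02] w 0.0155 45.0
shift [ 0.0001 -0.0009  0.0686]
```

>>> move_arm --steps '[{"tx": 0,"ty": 0.001,"tz": 0.01,"wx": 0,"wy": 0,"wz": 0},{"tx": 0,"ty": 0.001,"tz": 0.022,"wx": 0,"wy": 0,"wz": 0},{"tx": 0,"ty": 0.001,"tz": 0.034,"wx": 0,"wy": 0,"wz": 0},{"tx": 0,"ty": 0.001,"tz": 0.046,"wx": 0,"wy": 0,"wz": 0},{"tx": 0,"ty": 0.001,"tz": 0.056,"wx": 0,"wy": 0,"wz": 0},{"tx": 0,"ty": 0.001,"tz": 0.063,"wx": 0,"wy": 0,"wz": 0},{"tx": 0,"ty": 0.001,"tz": 0.066,"wx": 0,"wy": 0,"wz": 0},{"tx": 0,"ty": 0.001,"tz": 0.068,"wx": 0,"wy": 0,"wz": 0}]'

```text
clock: 8.65
tcp_pos: [0.5226, 0.0229, 0.1922]
ee_rot: [0.886, 0.464, 0.0, 0.0]
ft_force: [1.5, -1.5, 4.9]
gripper_width: 0.0157
gripper_force: 45.0
```

```bash
python3 -c "
from h import *
go([.5217,.0238,.188])"
```

```text
t 8.65 tcp [0.5226 0.0229 0.1922] xang 55.35 zaxis [ 1.e-04 -0.e+00 -1.e+00] F [ 1.54 -1.54  4.86] M [-0.3  -0.44 -0.05] w 0.0157 45.0
shift [ 0.0002 -0.0012  0.0042]
```

>>> move_arm --steps '[{"tx": 0,"ty": 0.001,"tz": 0.001,"wx": 0,"wy": 0,"wz": 0},{"tx": 0,"ty": 0.001,"tz": 0.002,"wx": 0,"wy": 0,"wz": 0}]'

```text
clock: 8.85
tcp_pos: [0.5233, 0.0224, 0.1904]
ee_rot: [0.886, 0.464, 0.0, -0.0]
ft_force: [-0.1, -0.0, 4.2]
gripper_width: 0.0155
gripper_force: 45.0
```

>>> move_arm --steps '[{"tx": 0,"ty": 0,"tz": 0.001,"wx": 0,"wy": 0,"wz": 0},{"tx": 0,"ty": 0,"tz": 0.002,"wx": 0,"wy": 0,"wz": 0}]'

```text
clock: 9.05
tcp_pos: [0.5233, 0.0224, 0.1883]
ee_rot: [0.886, 0.464, 0.0, 0.0]
ft_force: [-0.2, 1.1, 4.7]
gripper_width: 0.0154
gripper_force: 45.0
```

>>> move_arm --steps '[{"tx": 0,"ty": 0,"tz": 0.001,"wx": 0,"wy": 0,"wz": 0},{"tx": 0,"ty": 0,"tz": 0.002,"wx": 0,"wy": 0,"wz": 0}]'

```text
clock: 9.25
tcp_pos: [0.5233, 0.0223, 0.1862]
ee_rot: [0.886, 0.464, 0.0, 0.0]
ft_force: [-0.2, -0.4, 4.4]
gripper_width: 0.0155
gripper_force: 45.0
```

>>> move_arm --steps '[{"tx": 0,"ty": 0,"tz": 0.001,"wx": 0,"wy": 0,"wz": 0},{"tx": 0,"ty": 0,"tz": 0.002,"wx": 0,"wy": 0,"wz": 0}]'

```text
clock: 9.45
tcp_pos: [0.5233, 0.0223, 0.1842]
ee_rot: [0.886, 0.464, 0.0, 0.0]
ft_force: [0.2, 0.0, 4.6]
gripper_width: 0.016
gripper_force: 45.0
```

>>> move_arm --steps '[{"tx": 0,"ty": 0,"tz": 0.001,"wx": 0,"wy": 0,"wz": 0},{"tx": 0,"ty": 0,"tz": 0.002,"wx": 0,"wy": 0,"wz": 0}]'

```text
clock: 9.65
tcp_pos: [0.5233, 0.0223, 0.1822]
ee_rot: [0.886, 0.464, 0.0, 0.0]
ft_force: [-0.4, -0.1, 3.9]
gripper_width: 0.016
gripper_force: 45.0
```

>>> move_arm --steps '[{"tx": 0,"ty": 0,"tz": 0.001,"wx": 0,"wy": 0,"wz": 0},{"tx": 0,"ty": 0,"tz": 0.002,"wx": 0,"wy": 0,"wz": 0}]'

```text
clock: 9.85
tcp_pos: [0.5233, 0.0223, 0.1802]
ee_rot: [0.886, 0.464, 0.0, 0.0]
ft_force: [0.4, 0.0, 4.5]
gripper_width: 0.0158
gripper_force: 45.0
```

>>> move_arm --steps '[{"tx": 0,"ty": 0,"tz": 0.001,"wx": 0,"wy": 0,"wz": 0},{"tx": 0,"ty": 0,"tz": 0.002,"wx": 0,"wy": 0,"wz": 0}]'

```text
clock: 10.05
tcp_pos: [0.5233, 0.0223, 0.1782]
ee_rot: [0.886, 0.464, -0.0, 0.0]
ft_force: [0.0, 0.6, 4.4]
gripper_width: 0.0158
gripper_force: 45.0
```

>>> move_arm --steps '[{"tx": 0,"ty": 0,"tz": 0.001,"wx": 0,"wy": 0,"wz": 0},{"tx": 0,"ty": 0,"tz": 0.002,"wx": 0,"wy": 0,"wz": 0}]'

```text
clock: 10.25
tcp_pos: [0.5233, 0.0223, 0.1761]
ee_rot: [0.886, 0.464, 0.0, 0.0]
ft_force: [1.6, 0.3, 5.5]
gripper_width: 0.0157
gripper_force: 45.0
```

>>> move_arm --steps '[{"tx": 0,"ty": 0,"tz": 0.001,"wx": 0,"wy": 0,"wz": 0},{"tx": 0,"ty": 0,"tz": 0.002,"wx": 0,"wy": 0,"wz": 0}]'

```text
clock: 10.45
tcp_pos: [0.5233, 0.0223, 0.1742]
ee_rot: [0.886, 0.464, 0.0, 0.0]
ft_force: [0.2, 0.4, 6.0]
gripper_width: 0.0159
gripper_force: 45.0
```

>>> move_arm --steps '[{"tx": 0,"ty": 0,"tz": 0.0008,"wx": 0,"wy": 0,"wz": 0},{"tx": 0,"ty": 0,"tz": 0.0015,"wx": 0,"wy": 0,"wz": 0}]'

```text
clock: 10.65
tcp_pos: [0.5234, 0.0223, 0.173]
ee_rot: [0.886, 0.464, 0.0, 0.0]
ft_force: [-0.9, 0.1, 8.4]
gripper_width: 0.0165
gripper_force: 45.0
```

```bash
python3 -c "
from h import *
go([.5233,.0223,.230])"
```

```text
t 10.65 tcp [0.5234 0.0223 0.173 ] xang 55.35 zaxis [ 3.e-04 -1.e-04 -1.e+00] F [-0.9   0.15  8.38] M [-0.01  0.22 -0.02] w 0.0165 45.0
shift [-0.0001 -0.     -0.057 ]
```

Bottom felt: the force rose from 4.4 N to 8.4 N, with contact at TCP z of about 0.1755. Drawing up 68 mm brings the bristle top to about 8 mm above the rim while the widest part stays inside. Then I'll go back down.

>>> move_arm --steps '[{"tx": 0,"ty": 0,"tz": -0.008,"wx": 0,"wy": 0,"wz": 0},{"tx": 0,"ty": 0,"tz": -0.02,"wx": 0,"wy": 0,"wz": 0},{"tx": 0,"ty": 0,"tz": -0.032,"wx": 0,"wy": 0,"wz": 0},{"tx": 0,"ty": 0,"tz": -0.044,"wx": 0,"wy": 0,"wz": 0},{"tx": 0,"ty": 0,"tz": -0.055,"wx": 0,"wy": 0,"wz": 0},{"tx": 0,"ty": 0,"tz": -0.063,"wx": 0,"wy": 0,"wz": 0},{"tx": 0,"ty": 0,"tz": -0.068,"wx": 0,"wy": 0,"wz": 0},{"tx": 0,"ty": 0,"tz": -0.068,"wx": 0,"wy": 0,"wz": 0}]'

```text
clock: 11.45
tcp_pos: [0.5236, 0.0224, 0.2419]
ee_rot: [0.886, 0.464, 0.0, 0.0]
ft_force: [-1.3, -0.7, 3.2]
gripper_width: 0.0161
gripper_force: 45.0
```

```bash
python3 - <<'E'
from h import *
go([.5233,.0223,.173])
f=env.grab_frame("side"); w=cloud(f).reshape(-1,3); w=w[np.isfinite(w[:,2])]
q0=w[np.hypot(w[:,0]-.522,w[:,1]-.024)<.06]
for a in np.arange(.13,.2,.005):
    k=q0[(q0[:,2]>=a)&(q0[:,2]<a+.005)]
    if len(k)>3: print("%.3f"%a,len(k),((k.max(0)+k.min(0))/2)[:2].round(4),np.ptp(k[:,:2],axis=0).round(3))
cv2.imwrite("pics/s2.png",f["image"][180:320,270:400,::-1].repeat(4,0).repeat(4,1))
E
```

```text
t 11.45 tcp [0.5236 0.0224 0.2419] xang 55.34 zaxis [ 1.2e-03 -3.0e-04 -1.0e+00] F [-1.3  -0.73  3.21] M [-0.    0.41 -0.01] w 0.0161 45.0
shift [-0.0003 -0.0003  0.0689]
0.130 151 [0.5202 0.0249] [0.1   0.096]
0.135 572 [0.5209 0.0237] [0.098 0.097]
0.140 240 [0.521 0.024] [0.094 0.089]
0.145 25 [0.5207 0.0227] [0.042 0.037]
0.155 7 [0.5214 0.0241] [0.009 0.004]
0.160 7 [0.5216 0.0241] [0.007 0.008]
0.165 6 [0.5227 0.0232] [0.007 0.006]
0.170 5 [0.5207 0.0238] [0.008 0.006]
0.175 4 [0.5227 0.0242] [0.006 0.005]
0.180 7 [0.5192 0.0247] [0.006 0.007]
0.185 4 [0.521  0.0226] [0.005 0.003]
0.190 6 [0.521  0.0244] [0.004 0.004]
0.200 10 [0.519  0.0248] [0.011 0.013]
```

View pics/s2.png

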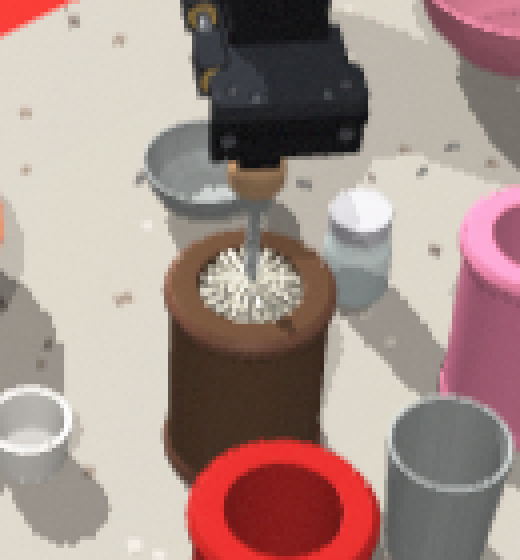

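The bristle head fills the mouth level with the rim, at about (250,285) in the crop. The jar has not moved (rim still at (0.521, 0.024) in this view). Second stroke down.

>>> move_arm --steps '[{"tx": 0,"ty": 0,"tz": 0.008,"wx": 0,"wy": 0,"wz": 0},{"tx": 0,"ty": 0,"tz": 0.02,"wx": 0,"wy": 0,"wz": 0},{"tx": 0,"ty": 0,"tz": 0.034,"wx": 0,"wy": 0,"wz": 0},{"tx": 0,"ty": 0,"tz": 0.047,"wx": 0,"wy": 0,"wz": 0},{"tx": 0,"ty": 0,"tz": 0.056,"wx": 0,"wy": 0,"wz": 0},{"tx": 0,"ty": 0,"tz": 0.062,"wx": 0,"wy": 0,"wz": 0},{"tx": 0,"ty": 0,"tz": 0.064,"wx": 0,"wy": 0,"wz": 0},{"tx": 0,"ty": 0,"tz": 0.065,"wx": 0,"wy": 0,"wz": 0}]'

```text
clock: 12.3
tcp_pos: [0.5234, 0.0223, 0.1758]
ee_rot: [0.886, 0.464, 0.0, 0.0]
ft_force: [0.7, 0.7, 4.0]
gripper_width: 0.016
gripper_force: 45.0
```

>>> move_arm --steps '[{"tx": 0,"ty": 0,"tz": 0.001,"wx": 0,"wy": 0,"wz": 0},{"tx": 0,"ty": 0,"tz": 0.002,"wx": 0,"wy": 0,"wz": 0},{"tx": 0,"ty": 0,"tz": 0.003,"wx": 0,"wy": 0,"wz": 0}]'

```text
clock: 12.6
tcp_pos: [0.5235, 0.0224, 0.1732]
ee_rot: [0.886, 0.464, 0.0, 0.0]
ft_force: [-0.6, 0.1, 7.5]
gripper_width: 0.0161
gripper_force: 45.0
```

>>> move_arm --steps '[{"tx": 0,"ty": 0,"tz": 0.0005,"wx": 0,"wy": 0,"wz": 0},{"tx": 0,"ty": 0,"tz": 0.0005,"wx": 0,"wy": 0,"wz": 0}]'

```text
clock: 12.8
tcp_pos: [0.5235, 0.0224, 0.1728]
ee_rot: [0.886, 0.464, 0.0, 0.0]
ft_force: [0.3, 0.1, 6.1]
gripper_width: 0.016
gripper_force: 45.0
```

>>> move_arm --steps '[{"tx": 0,"ty": 0,"tz": -0.008,"wx": 0,"wy": 0,"wz": 0},{"tx": 0,"ty": 0,"tz": -0.02,"wx": 0,"wy": 0,"wz": 0},{"tx": 0,"ty": 0,"tz": -0.032,"wx": 0,"wy": 0,"wz": 0},{"tx": 0,"ty": 0,"tz": -0.044,"wx": 0,"wy": 0,"wz": 0},{"tx": 0,"ty": 0,"tz": -0.055,"wx": 0,"wy": 0,"wz": 0},{"tx": 0,"ty": 0,"tz": -0.063,"wx": 0,"wy": 0,"wz": 0},{"tx": 0,"ty": 0,"tz": -0.0685,"wx": 0,"wy": 0,"wz": 0},{"tx": 0,"ty": 0,"tz": -0.0685,"wx": 0,"wy": 0,"wz": 0}]'

```text
clock: 13.6
tcp_pos: [0.5237, 0.0224, 0.242]
ee_rot: [0.886, 0.464, 0.001, 0.0]
ft_force: [-1.7, 0.3, 3.8]
gripper_width: 0.0159
gripper_force: 45.0
```

>>> move_arm --steps '[{"tx": 0,"ty": 0,"tz": 0.008,"wx": 0,"wy": 0,"wz": 0},{"tx": 0,"ty": 0,"tz": 0.02,"wx": 0,"wy": 0,"wz": 0},{"tx": 0,"ty": 0,"tz": 0.034,"wx": 0,"wy": 0,"wz": 0},{"tx": 0,"ty": 0,"tz": 0.047,"wx": 0,"wy": 0,"wz": 0},{"tx": 0,"ty": 0,"tz": 0.056,"wx": 0,"wy": 0,"wz": 0},{"tx": 0,"ty": 0,"tz": 0.062,"wx": 0,"wy": 0,"wz": 0},{"tx": 0,"ty": 0,"tz": 0.064,"wx": 0,"wy": 0,"wz": 0},{"tx": 0,"ty": 0,"tz": 0.065,"wx": 0,"wy": 0,"wz": 0}]'

```text
clock: 14.4
tcp_pos: [0.5234, 0.0223, 0.1758]
ee_rot: [0.886, 0.464, 0.0, 0.0]
ft_force: [0.1, 0.9, 2.8]
gripper_width: 0.0153
gripper_force: 45.0
```

>>> move_arm --steps '[{"tx": 0,"ty": 0,"tz": 0.001,"wx": 0,"wy": 0,"wz": 0},{"tx": 0,"ty": 0,"tz": 0.002,"wx": 0,"wy": 0,"wz": 0},{"tx": 0,"ty": 0,"tz": 0.0035,"wx": 0,"wy": 0,"wz": 0}]'

```text
clock: 14.7
tcp_pos: [0.5236, 0.0224, 0.1728]
ee_rot: [0.886, 0.464, 0.0, 0.0]
ft_force: [-0.8, 0.4, 6.8]
gripper_width: 0.0154
gripper_force: 45.0
```

>>> move_arm --steps '[{"tx": 0,"ty": 0,"tz": 0.0005,"wx": 0,"wy": 0,"wz": 0},{"tx": 0,"ty": 0,"tz": 0.001,"wx": 0,"wy": 0,"wz": 0}]'

```text
clock: 14.9
tcp_pos: [0.5236, 0.0224, 0.1719]
ee_rot: [0.886, 0.464, 0.0, 0.0]
ft_force: [-1.8, 0.1, 9.1]
gripper_width: 0.0159
gripper_force: 45.0
```

```bash
python3 -c "
from h import *
go([.5233,.0223,.241])"
```

```text
t 14.9 tcp [0.5236 0.0224 0.1719] xang 55.35 zaxis [ 9.e-04 -2.e-04 -1.e+00] F [-1.76  0.07  9.12] M [-0.02  0.55  0.02] w 0.0159 45.0
shift [-0.0002 -0.0001 -0.0691]
```

Third press confirmed at 9.1 N. Drawing up to the rim, then out.

>>> move_arm --steps '[{"tx": 0,"ty": 0,"tz": -0.008,"wx": 0,"wy": 0,"wz": 0},{"tx": 0,"ty": 0,"tz": -0.02,"wx": 0,"wy": 0,"wz": 0},{"tx": 0,"ty": 0,"tz": -0.032,"wx": 0,"wy": 0,"wz": 0},{"tx": 0,"ty": 0,"tz": -0.044,"wx": 0,"wy": 0,"wz": 0},{"tx": 0,"ty": 0,"tz": -0.056,"wx": 0,"wy": 0,"wz": 0},{"tx": 0,"ty": 0,"tz": -0.064,"wx": 0,"wy": 0,"wz": 0},{"tx": 0,"ty": 0,"tz": -0.069,"wx": 0,"wy": 0,"wz": 0},{"tx": 0,"ty": 0,"tz": -0.069,"wx": 0,"wy": 0,"wz": 0}]'

```text
clock: 15.7
tcp_pos: [0.5237, 0.0224, 0.2414]
ee_rot: [0.886, 0.464, 0.001, 0.0]
ft_force: [-0.9, 0.7, 2.7]
gripper_width: 0.0158
gripper_force: 45.0
```

>>> move_arm --steps '[{"tx": 0,"ty": 0,"tz": -0.008,"wx": 0,"wy": 0,"wz": 0},{"tx": 0,"ty": 0,"tz": -0.016,"wx": 0,"wy": 0,"wz": 0},{"tx": 0,"ty": 0,"tz": -0.025,"wx": 0,"wy": 0,"wz": 0},{"tx": 0,"ty": 0,"tz": -0.036,"wx": 0,"wy": 0,"wz": 0},{"tx": 0,"ty": 0,"tz": -0.05,"wx": 0,"wy": 0,"wz": 0},{"tx": 0,"ty": 0,"tz": -0.07,"wx": 0,"wy": 0,"wz": 0},{"tx": 0,"ty": 0,"tz": -0.095,"wx": 0,"wy": 0,"wz": 0},{"tx": 0,"ty": 0,"tz": -0.1,"wx": 0,"wy": 0,"wz": 0}]'

```text
clock: 16.5
tcp_pos: [0.5244, 0.0226, 0.3441]
ee_rot: [0.886, 0.464, 0.002, 0.001]
ft_force: [-0.9, -0.1, -1.0]
gripper_width: 0.0155
gripper_force: 45.0
```

```bash
python3 -c "
from h import *
go([.4933,.288,.340])"
```

```text
t 16.5 tcp [0.5244 0.0226 0.3441] xang 55.35 zaxis [ 5.1e-03 -2.0e-04 -1.0e+00] F [-0.89 -0.07 -0.97] M [-0.03 -0.07 -0.03] w 0.0155 45.0
shift [ 0.2006 -0.1764  0.0039]
```

>>> move_arm --steps '[{"tx": 0.03,"ty": -0.026,"tz": 0,"wx": 0,"wy": 0,"wz": 0},{"tx": 0.065,"ty": -0.056,"tz": 0,"wx": 0,"wy": 0,"wz": 0},{"tx": 0.1,"ty": -0.088,"tz": 0,"wx": 0,"wy": 0,"wz": 0},{"tx": 0.135,"ty": -0.118,"tz": 0,"wx": 0,"wy": 0,"wz": 0},{"tx": 0.168,"ty": -0.148,"tz": 0,"wx": 0,"wy": 0,"wz": 0},{"tx": 0.19,"ty": -0.168,"tz": 0,"wx": 0,"wy": 0,"wz": 0},{"tx": 0.2,"ty": -0.1755,"tz": 0,"wx": 0,"wy": 0,"wz": 0},{"tx": 0.2,"ty": -0.1755,"tz": 0,"wx": 0,"wy": 0,"wz": 0}]'

```text
clock: 17.3
tcp_pos: [0.492, 0.2882, 0.3401]
ee_rot: [0.885, 0.466, -0.0, -0.0]
ft_force: [-0.1, -0.6, -1.9]
gripper_width: 0.016
gripper_force: 45.0
```

>>> move_arm --steps '[{"tx": 0,"ty": 0,"tz": 0.03,"wx": 0,"wy": 0,"wz": 0},{"tx": 0,"ty": 0,"tz": 0.06,"wx": 0,"wy": 0,"wz": 0},{"tx": 0,"ty": 0,"tz": 0.075,"wx": 0,"wy": 0,"wz": 0},{"tx": 0,"ty": 0,"tz": 0.078,"wx": 0,"wy": 0,"wz": 0},{"tx": 0,"ty": 0,"tz": 0.078,"wx": 0,"wy": 0,"wz": 0},{"tx": 0,"ty": 0,"tz": 0.078,"wx": 0,"wy": 0,"wz": 0},{"tx": 0,"ty": 0,"tz": 0.078,"wx": 0,"wy": 0,"wz": 0}]'

```text
clock: 18.0
tcp_pos: [0.4931, 0.2869, 0.2635]
ee_rot: [0.886, 0.464, 0.001, 0.0]
ft_force: [-0.1, 0.5, -0.3]
gripper_width: 0.0159
gripper_force: 45.0
```

```bash
python3 - <<'E'
from h import *
go([.4944,.2866,.262])
o=[]
for n,c in(("side",(.493,.287)),("top",(.4955,.287))):
    f=env.grab_frame(n); W=cloud(f); w=W.reshape(-1,3); w=w[np.isfinite(w[:,2])]
    q0=w[np.hypot(w[:,0]-c[0],w[:,1]-c[1])<.05]
    for a in np.arange(.075,.25,.01):
        k=q0[(q0[:,2]>=a)&(q0[:,2]<a+.01)]
        if len(k)>3: print(n,"%.3f"%a,len(k),((k.max(0)+k.min(0))/2)[:2].round(4),np.median(k,0)[:2].round(4),np.ptp(k[:,:2],axis=0).round(3))
    im=f["image"]; u,v=(247,330) if n=="side" else(182,281)
    o.append(im[v-70:v+70,u-50:u+50].repeat(4,0).repeat(4,1))
cv2.imwrite("pics/c3.png",np.hstack(o)[:,:,::-1])
E
```

```text
t 18.0 tcp [0.4931 0.2869 0.2635] xang 55.34 zaxis [ 1.7e-03  8.0e-04 -1.0e+00] F [-0.1   0.55 -0.26] M [ 0.02 -0.02 -0.03] w 0.0159 45.0
shift [0.0005 0.0012 0.0015]
side 0.075 215 [0.4912 0.2865] [0.4753 0.3024] [0.08  0.082]
side 0.085 24 [0.4883 0.2874] [0.4734 0.3101] [0.071 0.077]
side 0.115 27 [0.4864 0.2888] [0.4788 0.295 ] [0.042 0.048]
side 0.125 56 [0.4826 0.2888] [0.4758 0.3006] [0.043 0.056]
side 0.135 112 [0.4924 0.289 ] [0.4748 0.2987] [0.069 0.063]
side 0.145 166 [0.4918 0.2885] [0.4781 0.2919] [0.069 0.066]
side 0.155 318 [0.4919 0.2881] [0.4878 0.2908] [0.065 0.066]
side 0.165 94 [0.4919 0.2876] [0.4893 0.2878] [0.056 0.056]
side 0.175 14 [0.4909 0.2862] [0.4894 0.2881] [0.007 0.01 ]
side 0.185 14 [0.4902 0.2871] [0.4893 0.288 ] [0.005 0.007]
side 0.195 15 [0.4907 0.2876] [0.4904 0.2889] [0.006 0.005]
side 0.205 13 [0.4909 0.2868] [0.4892 0.2887] [0.01  0.006]
side 0.215 6 [0.4893 0.2904] [0.4866 0.2896] [0.014 0.009]
side 0.225 20 [0.4863 0.2886] [0.4839 0.2904] [0.01  0.013]
side 0.235 21 [0.4824 0.2918] [0.4788 0.2953] [0.015 0.023]
side 0.245 22 [0.4805 0.2933] [0.4783 0.2952] [0.013 0.019]
top 0.075 50 [0.4955 0.2728] [0.5018 0.2609] [0.081 0.05 ]
top 0.085 109 [0.4955 0.271 ] [0.4987 0.2663] [0.081 0.048]
top 0.125 12 [0.4922 0.2662] [0.4971 0.2649] [0.045 0.014]
top 0.135 52 [0.4931 0.2815] [0.4899 0.2654] [0.069 0.054]
top 0.145 148 [0.493  0.2816] [0.4805 0.2737] [0.068 0.056]
top 0.155 247 [0.4941 0.2833] [0.4871 0.2751] [0.066 0.06 ]
top 0.165 179 [0.4937 0.2818] [0.4893 0.2798] [0.055 0.047]
top 0.175 4 [0.4939 0.2843] [0.493  0.2846] [0.004 0.001]
```

View pics/c3.png

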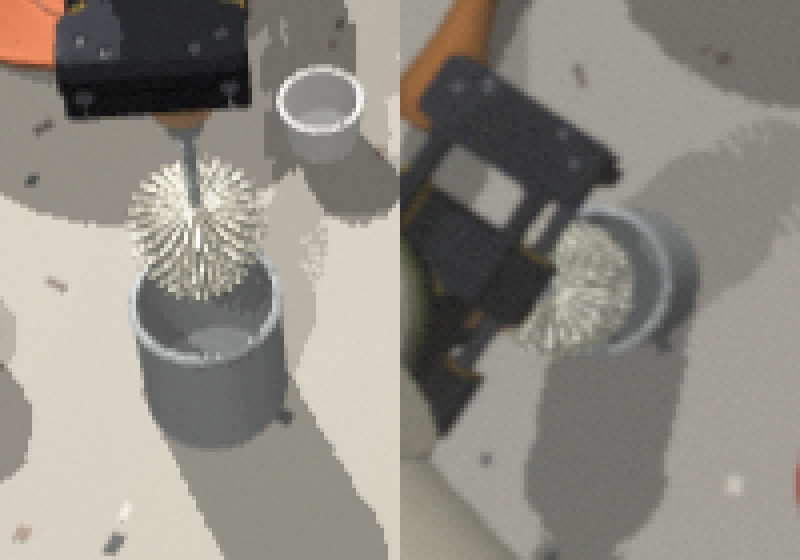

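The head is held above the cup, about 2 mm off its axis, so I'll shift by (+1.8, -1.3) mm and lower. The cup hasn't moved.

>>> move_arm --steps '[{"tx": 0,"ty": 0.0022,"tz": 0,"wx": 0,"wy": 0,"wz": 0},{"tx": 0,"ty": 0.0022,"tz": 0,"wx": 0,"wy": 0,"wz": 0},{"tx": 0,"ty": 0.0022,"tz": 0.01,"wx": 0,"wy": 0,"wz": 0},{"tx": 0,"ty": 0.0022,"tz": 0.022,"wx": 0,"wy": 0,"wz": 0},{"tx": 0,"ty": 0.0022,"tz": 0.032,"wx": 0,"wy": 0,"wz": 0},{"tx": 0,"ty": 0.0022,"tz": 0.04,"wx": 0,"wy": 0,"wz": 0},{"tx": 0,"ty": 0.0022,"tz": 0.045,"wx": 0,"wy": 0,"wz": 0},{"tx": 0,"ty": 0.0022,"tz": 0.045,"wx": 0,"wy": 0,"wz": 0}]'

```text
clock: 18.9
tcp_pos: [0.4942, 0.2851, 0.2164]
ee_rot: [0.886, 0.464, -0.001, -0.0]
ft_force: [0.1, 0.2, -1.3]
gripper_width: 0.0159
gripper_force: 45.0
```

```bash
python3 -c "
from h import *
go([.4949,.2856,.162])"
```

```text
t 18.9 tcp [0.4942 0.2851 0.2164] xang 55.35 zaxis [-1.1e-03 -5.0e-04 -1.0e+00] F [ 0.12  0.22 -1.34] M [-0.02 -0.04 -0.02] w 0.0159 45.0
shift [0.0008 0.0003 0.0544]
```

>>> move_arm --steps '[{"tx": 0.0005,"ty": 0,"tz": 0.008,"wx": 0,"wy": 0,"wz": 0},{"tx": 0.0005,"ty": 0,"tz": 0.017,"wx": 0,"wy": 0,"wz": 0},{"tx": 0.0005,"ty": 0,"tz": 0.026,"wx": 0,"wy": 0,"wz": 0},{"tx": 0.0005,"ty": 0,"tz": 0.035,"wx": 0,"wy": 0,"wz": 0},{"tx": 0.0005,"ty": 0,"tz": 0.042,"wx": 0,"wy": 0,"wz": 0},{"tx": 0.0005,"ty": 0,"tz": 0.047,"wx": 0,"wy": 0,"wz": 0},{"tx": 0.0005,"ty": 0,"tz": 0.05,"wx": 0,"wy": 0,"wz": 0},{"tx": 0.0005,"ty": 0,"tz": 0.05,"wx": 0,"wy": 0,"wz": 0}]'

```text
clock: 19.7
tcp_pos: [0.4946, 0.2857, 0.1669]
ee_rot: [0.886, 0.464, -0.0, 0.0]
ft_force: [0.0, -0.8, -0.6]
gripper_width: 0.0158
gripper_force: 45.0
```

```bash
python3 -c "
from h import *
go([.4949,.2856,.1582])"
```

```text
t 19.7 tcp [0.4946 0.2857 0.1669] xang 55.35 zaxis [-4.e-04 -3.e-04 -1.e+00] F [ 0.02 -0.78 -0.64] M [-0.03 -0.05 -0.03] w 0.0158 45.0
shift [0.0001 0.0003 0.0087]
```

No contact forces so far. I'll feel for the cup's floor.

>>> move_arm --steps '[{"tx": 0,"ty": 0,"tz": 0.003,"wx": 0,"wy": 0,"wz": 0},{"tx": 0,"ty": 0,"tz": 0.006,"wx": 0,"wy": 0,"wz": 0},{"tx": 0,"ty": 0,"tz": 0.0075,"wx": 0,"wy": 0,"wz": 0},{"tx": 0,"ty": 0,"tz": 0.0075,"wx": 0,"wy": 0,"wz": 0}]'

```text
clock: 20.1
tcp_pos: [0.4947, 0.2857, 0.1595]
ee_rot: [0.886, 0.464, -0.0, 0.0]
ft_force: [0.7, 0.0, -0.9]
gripper_width: 0.016
gripper_force: 45.0
```

>>> move_arm --steps '[{"tx": 0,"ty": 0,"tz": 0.001,"wx": 0,"wy": 0,"wz": 0},{"tx": 0,"ty": 0,"tz": 0.001,"wx": 0,"wy": 0,"wz": 0},{"tx": 0,"ty": 0,"tz": 0.001,"wx": 0,"wy": 0,"wz": 0}]'

```text
clock: 20.4
tcp_pos: [0.4948, 0.2859, 0.1588]
ee_rot: [0.886, 0.464, 0.0, 0.0]
ft_force: [0.8, 0.5, -0.7]
gripper_width: 0.0158
gripper_force: 45.0
```

>>> move_arm --steps '[{"tx": 0,"ty": 0,"tz": 0.001,"wx": 0,"wy": 0,"wz": 0},{"tx": 0,"ty": 0,"tz": 0.001,"wx": 0,"wy": 0,"wz": 0},{"tx": 0,"ty": 0,"tz": 0.001,"wx": 0,"wy": 0,"wz": 0}]'

```text
clock: 20.7
tcp_pos: [0.4949, 0.2858, 0.1579]
ee_rot: [0.886, 0.464, 0.0, 0.0]
ft_force: [0.8, -0.2, 1.3]
gripper_width: 0.0161
gripper_force: 45.0
```

Tip on the floor (force swung from -0.7 to +1.3 N). Releasing.

>>> move_arm --steps '[{"tx": 0,"ty": 0,"tz": 0,"wx": 0,"wy": 0,"wz": 0},{"tx": 0,"ty": 0,"tz": 0,"wx": 0,"wy": 0,"wz": 0},{"tx": 0,"ty": 0,"tz": 0,"wx": 0,"wy": 0,"wz": 0},{"tx": 0,"ty": 0,"tz": 0,"wx": 0,"wy": 0,"wz": 0},{"tx": 0,"ty": 0,"tz": 0,"wx": 0,"wy": 0,"wz": 0},{"tx": 0,"ty": 0,"tz": 0,"wx": 0,"wy": 0,"wz": 0},{"tx": 0,"ty": 0,"tz": 0,"wx": 0,"wy": 0,"wz": 0},{"tx": 0,"ty": 0,"tz": 0,"wx": 0,"wy": 0,"wz": 0}]' --gripper 0.5

```text
clock: 21.5
tcp_pos: [0.4948, 0.2858, 0.1577]
ee_rot: [0.886, 0.464, 0.0, 0.0]
ft_force: [0.0, -0.0, 0.6]
gripper_width: 0.0637
gripper_force: 0.0
```

```bash
python3 -c "
from h import *
go([.4949,.2858,.30])"
```

```text
t 21.5 tcp [0.4948 0.2858 0.1577] xang 55.34 zaxis [ 0.e+00 -1.e-04 -1.e+00] F [ 0.03 -0.05  0.6 ] M [ 0.02 -0.05 -0.02] w 0.0637 0.0
shift [ 1.000e-04  1.000e-04 -1.423e-01]
```

>>> move_arm --steps '[{"tx": 0,"ty": 0,"tz": -0.01,"wx": 0,"wy": 0,"wz": 0},{"tx": 0,"ty": 0,"tz": -0.03,"wx": 0,"wy": 0,"wz": 0},{"tx": 0,"ty": 0,"tz": -0.06,"wx": 0,"wy": 0,"wz": 0},{"tx": 0,"ty": 0,"tz": -0.1,"wx": 0,"wy": 0,"wz": 0},{"tx": 0,"ty": 0,"tz": -0.14,"wx": 0,"wy": 0,"wz": 0},{"tx": 0,"ty": 0,"tz": -0.18,"wx": 0,"wy": 0,"wz": 0},{"tx": 0,"ty": 0,"tz": -0.2,"wx": 0,"wy": 0,"wz": 0},{"tx": 0,"ty": 0,"tz": -0.2,"wx": 0,"wy": 0,"wz": 0}]'

```text
clock: 22.3
tcp_pos: [0.4952, 0.2868, 0.3617]
ee_rot: [0.886, 0.465, 0.003, -0.0]
ft_force: [0.2, -0.1, -0.7]
gripper_width: 0.065
gripper_force: 0.0
```

>>> move_arm --steps '[{"tx": -0.035,"ty": 0.024,"tz": 0,"wx": 0,"wy": 0,"wz": 0},{"tx": -0.07,"ty": 0.048,"tz": 0,"wx": 0,"wy": 0,"wz": 0},{"tx": -0.105,"ty": 0.072,"tz": 0,"wx": 0,"wy": 0,"wz": 0},{"tx": -0.14,"ty": 0.096,"tz": 0,"wx": 0,"wy": 0,"wz": 0},{"tx": -0.17,"ty": 0.118,"tz": 0,"wx": 0,"wy": 0,"wz": 0},{"tx": -0.2,"ty": 0.138,"tz": 0,"wx": 0,"wy": 0,"wz": 0},{"tx": -0.2,"ty": 0.138,"tz": 0,"wx": 0,"wy": 0,"wz": 0},{"tx": -0.2,"ty": 0.138,"tz": 0,"wx": 0,"wy": 0,"wz": 0}]'

```text
clock: 23.1
tcp_pos: [0.4943, 0.0423, 0.3573]
ee_rot: [0.886, 0.464, -0.0, -0.0]
ft_force: [-0.5, 0.3, 0.1]
gripper_width: 0.0652
gripper_force: 0.0
```

```bash
python3 - <<'E'
from h import *
go(None); o=[]
for n,c in(("side",(.493,.287)),("top",(.4955,.287))):
    f=env.grab_frame(n); W=cloud(f); w=W.reshape(-1,3); w=w[np.isfinite(w[:,2])]
    old=np.load(n+"0.npz")["w"].reshape(-1,3)
    for nm,d in(("before",old),("after",w)):
        r=np.hypot(d[:,0]-c[0],d[:,1]-c[1]); k=d[(r<.05)&(d[:,2]>.079)&(d[:,2]<.09)]
        h=d[(r<.05)&(d[:,2]>.198)&(d[:,2]<.22)]
        j=d[(np.hypot(d[:,0]-.522,d[:,1]-.024)<.06)&(d[:,2]>.133)&(d[:,2]<.146)]
        for t,q in(("cup",k),("handle",h),("jar",j)): 
            if len(q)>3: print(n,nm,t,len(q),((q.max(0)+q.min(0))/2).round(4))
    o.append(f["image"][130:390,80:380] if n=="side" else f["image"][170:430,100:400])
cv2.imwrite("pics/end.png",cv2.resize(np.hstack(o)[:,:,::-1],(800,347)))
E
```

```text
t 23.1 tcp [0.4943 0.0423 0.3573] xang 55.25 zaxis [-6.e-04  0.e+00 -1.e+00] F [-0.46  0.28  0.07] M [ 0.03 -0.04  0.  ] w 0.0652 0.0
side before cup 261 [0.4934 0.2871 0.0844]
side before handle 98 [0.4926 0.2879 0.2038]
side before jar 704 [0.5206 0.0244 0.1387]
side after cup 258 [0.4939 0.2866 0.0844]
side after handle 100 [0.4923 0.2859 0.2035]
side after jar 696 [0.5212 0.023  0.1386]
top before cup 265 [0.4954 0.2868 0.0845]
top before handle 114 [0.4956 0.2865 0.2048]
top before jar 1180 [0.5238 0.0236 0.1396]
top after cup 271 [0.4954 0.2868 0.0845]
top after handle 116 [0.4955 0.2855 0.2052]
top after jar 19 [ 0.5061 -0.022   0.1384]
```

View pics/end.png

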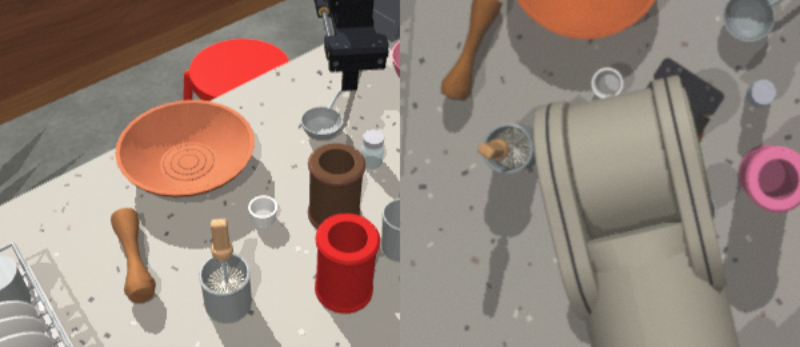

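The brush stands upright in its cup at (220,270) in the left half, and the cup and jar are where they were to within about 1 mm. Handing in.

```bash
python3 -c "
from plant import env
print(env.hand_in())"
```

```text
the job is handed in; nothing more can be done
None
```

I scrubbed the jar with three full strokes, each felt gently on the bottom (about 6 to 9 N at the wrist). I then stood the brush back in its cup, with jar and cup unmoved to within about 1 mm, and handed in at about 23 s; no verdict came back.

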